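# Close up the finished housing

## Robot

A 6-joint arm with a two-finger parallel gripper is mounted at the origin on the work surface. World frame = base frame: x ahead of the robot, y to its left, z up, the work surface at z = 0. Lengths are in m, angles in rad, forces in N, time in s.
With the tool pointing down it reaches from about 0.325 to 1 m from the base axis. Payload 5.1 kg.
Tool frame: the origin (TCP) lies midway between the tips of the shut fingers; the grasp point (between the pads) lies 19 mm behind it; z points along the fingers, y is the line along which they close (so a half turn about z gives the same grasp; the last joint's range is limited). The gripper opens to 85 mm and grips with 20 to 120 N. Pads are 22 mm wide; open, the fingers measure 114 mm over their backs; the gripper's body (76 mm by 85 mm) begins 54 mm behind the grasp point. The pads swing forward as they close: fully open they stand 13 mm farther back than shut.
Start: joints at [-1.35, 0.124, 1.65, -0, 1.367, -0.083], TCP at [0.194, -0.62, 0.231] pointing down, gripper open.
Joint ranges: [-2.61, 2.61], [-1.02, 2.33], [0.03, 2.71], [-1.35, 4.49], [0.32, 2.68], [-2.91, 2.91]. Speed limits (rad/s): [2.57, 2.57, 3.14, 3.14, 3.14, 3.14].

## Interface

Orientations are given as [roll, pitch, yaw] about the fixed x, y, z axes, in that order (R = Rz(yaw) Ry(pitch) Rx(roll)).
In Python, from plant import observe, eyes, close_job gives the robot as it stands.
- The arm moves only by the shell command python3 -m inch 'ROWS'. ROWS is JSON, a list of rows, each a list of 3 entries, a list of its own where there are three numbers: the opening, from -1 (shut) to 1 (fully open), then the shift along the tool's x, y, z in cm, then the turn, a rotation vector about the tool's x, y, z in rad. A call has 1 to 5 rows; each row is the pose to reach, as a shift and turn from the pose commanded when the call began, along the tool's axes at that moment; what a row does not reach only later rows make up. A row lasts 1/8 s, in which the tool goes at most 62.5 mm and 10.7 degrees, less where a joint would pass 70% of its speed; a pose out of reach is approached as far as the arm can. A call with a gripper value outside its range is refused whole. The fingers move at their own pace and stop on an object; the grip force is fixed at half the most. Time passes only in rows, so rows that repeat a pose let the fingers close. It gives the time, the measured TCP pose, the force, the opening and the grip force at its end, in the units of the state.
- observe(): the state, without advancing time (a new reading comes with each control period).
- eyes.get_image(name): name is "scene" or "side" or "wrist"; returns a dict with "color" (480x640x3 uint8, red, green, blue), "fx", "fy", "cx", "cy" (pixels), "R" (3x3) and "t" (3): a world point X has camera coordinates R X + t; the wrist camera has in their place "mount" (4x4, takes a point from camera to tool coordinates, whose origin is the TCP and whose axes are the flange's). Camera axes: x right, y down, z forward; pixel columns grow to the right and rows downward; lengths in m; the calibration is good to about 2 mm. A picture is of the moment at which its call begins: read the wrist's pose just before it. There is no depth.
- close_job(): hands the job in; it is judged then, once.
Trained networks look in the newest picture that a camera, given by its name, has taken for a name from the list of things; names that differ only in an ending like _2 or _b are one class to them, and where a whole thing is asked for, a point or a joint stands for the part that bears it (a point fixed in the world has none). Each returns a list of dicts, best first, with "score" (0 to 1); they miss things now and then, are a little off and sometimes report something else, mostly with a low value. They report only what shows in the picture. A call takes as long as a camera call. They do not tell look-alikes from the thing itself.
- eyes.spot_in(query, camera): "box" ([centre column, centre row, width, height] in pixels, round what is visible of it).
- eyes.landmark_of(query, camera): "at" ([column, row] in pixels: a listed point, or the origin of a listed thing).
The state is a dict: "time": time; "qpos": joint angles; "joint_vel": joint speeds; "tau": joint torques, N m; "eef_pos": TCP position; "tool_rot": TCP orientation; "contact_force": force on the tool from outside, world axes, zero at the start; "ft_torque": the same for the moment, N m; "gripper_width": finger opening in m; "grip_force": force on a finger pad.
Only numpy, scipy, OpenCV 4.12 (cv2) and the standard library are available. Lean on these libraries where they do the work, as an engineer would, in place of code of your own. Each camera call takes 0.05 s, during which the arm holds its last target. There are 200 camera calls.

## Task

Close up the large wooden housing using only the fingertips: gently push its open drawer fully shut by the outside of its front, and just as gently slide the metal cover plate along the rails on its deck over the open well until it meets the end stop, in either order. Only push, never lift or tip the cover, and keep the fingers out of the drawer. The small housing is not finished: leave its drawer open as it is, and disturb nothing else on the bench.

Things in the scene. Friction and masses are not known exactly. Their poses are not given: they have to be found in the camera images.
- housing: LARGE wooden housing, fixed to the bench: 150 mm deep (its x), 240 mm wide (its y), 112 mm high to its deck. Origin: centre of its underside. Its front (drawer side) looks along its -x, roughly towards the robot (yaw within 0.3 rad). The deck has an open well: local x -50 to +50 mm, y -95 to -5 mm.
- end_stop (a point): middle of the end stop's inner face, at deck height (housing's local x 0, y -108, z 112 mm); axes are the housing's. The stop bar rises 10 mm above the deck and closes its -y end; the +y end is open. Two guide rails, 12 mm wide, 10 mm above the deck, run along its front and back edges (inner faces at local x = -63 and +63 mm).
- cover: loose aluminium plate, 120 (its x) by 115 (its y) by 10 mm thick, 0.2 to 0.42 kg. Origin: centre of its underside. It lies flat on the deck between the rails, axes parallel to the housing's, 50 to 95 mm towards +y of its closed place. Pushed at its +y edge along the housing's -y it slides with a few newtons until it meets the end stop: origin at local y = -50.5 mm, well covered.
- drawer (a joint): opening of the large housing's drawer in m: 0 = shut (front against the housing), 0.09 = fully out; it holds a grey plastic tray of small parts, not to be touched, and a grey plate lines the inside of its front; it slides along the housing's -x as it opens, needs about 1.5 N plus 8 N per m/s to move, stays where it is left and has no spring or latch
- drawer_face (a point): point on the flat outer face of the large drawer's wooden front, mid-width, 20 mm below its top edge, 84 mm above the bench; axes are the housing's; moves with the drawer. The front is 234 mm wide, 10 to 104 mm above the bench, 14 mm thick, with a finger slot 6 mm deep, 26 to 44 mm above the bench. Shut: this point is at local x = -89 mm of the housing.
- small_housing: SMALL wooden housing, fixed: 150 mm deep, 140 mm wide, 82 mm high, plain top without cover or rails; stands beside the large one, left or right of it. Origin: centre of its underside; front along its -x
- small_drawer_face (a point): point on the outer face of the small housing's drawer front, mid-width, 20 mm below its top edge (54 mm above the bench); that drawer stands open and is to stay as it is
- dial: black control dial, 32 mm across, 20 mm high, standing on top of the small housing; bystander, origin at the centre of its underside
- foot: black rubber foot, 34 mm across, 22 mm high, standing on the bench between the two drawers, nearer the robot; bystander, origin at the centre of its underside
- cup: white cup, 70 mm across, 70 mm high, on the bench to the right; bystander, origin at the centre of its underside
- jar: jar, 52 mm across, 90 mm high, on the bench to the left; bystander, origin at the centre of its underside
- bearing: steel ring, 52 mm across, 14 mm high, on the bench to the left; bystander, origin at the centre of its underside
- handle: black rod, 18 mm thick, 138 mm long, lying on the bench to the right; bystander
Not all that is in view belongs to the job. There is more than one size of the cover; the one meant has the size given above.

How it is judged:
At the end, for the whole second after the job is handed in: the large drawer is within 4 mm of shut; the cover lies flat on the deck, at rest, within 5 mm of its place against the end stop; the small drawer is where it was (6 mm) (value of joint drawer below 0.004 m and y of cover in the frame of housing between -0.056 and -0.0455 m and x of cover in the frame of housing between -0.006 and 0.006 m and z of cover in the frame of housing between 0.108 and 0.116 m and angle between cover's own z axis and vertical below 0.05 rad and linear speed of cover below 0.01 m/s and distance of small_drawer_face from where it was at the start of the episode below 0.006 m); the robot touches nothing.
It fails at once if the cover plate is lifted or tipped off the deck (z of cover in the frame of housing above 0.118 m or z of cover in the frame of housing below 0.104 m or angle between cover's own z axis and vertical above 0.12 rad).
It fails at once if the fingers reach into the large drawer and touch its tray or the back of its front (contact force between the fingers and drawer_c5 above 0.5 N or contact force between the fingers and drawer_c6 above 0.5 N or contact force between the fingers and drawer_c7 above 0.5 N or contact force between the fingers and drawer_c8 above 0.5 N or contact force between the fingers and drawer_c9 above 0.5 N or contact force between the fingers and drawer_c10 above 0.5 N or contact force between the fingers and drawer_c11 above 0.5 N or contact force between the fingers and drawer_c12 above 0.5 N).
It fails at once if the large drawer or the cover is slammed (faster than 0.4 m/s) or rammed (fingers press on the cover or on any part of the large housing with over 40 N) (velocity of joint drawer below -0.4 m/s or linear speed of cover above 0.4 m/s or contact force between the fingers and housing above 40 N or contact force between the fingers and cover above 40 N).
It fails at once if the small housing's drawer is moved by more than 6 mm (distance of small_drawer_face from where it was at the start of the episode above 0.006 m).
It fails at once if a bystander is moved by more than 15 mm (distance of any of dial, foot, cup, jar, bearing, handle from where it was at the start of the episode above 0.015 m).
It also fails if it takes over 42 s, if anything falls off the work surface, if the arm or the gripper's body presses on something with over 40 N, if the wrist force passes 120 N, or if a joint passes its speed limit or range.

## Working session

There is one attempt and no reset: what is moved stays moved. The work goes in short steps, Python scripts to look and compute and a shell command to move; the robot and the scene stay as the last step left them, time stands still between calls to the robot, and variables do not carry over. Pictures are saved under pics/ and viewed, at most 10 in all, crops included, and the job is handed in when it is done.

```bash
ls; mkdir -p pics; cat > h.py <<'E'
import numpy as np, cv2
from plant import observe, eyes, close_job
from scipy.spatial.transform import Rotation as Ro
def ray(im,px):
    d=np.array([(px[0]-im['cx'])/im['fx'],(px[1]-im['cy'])/im['fy'],1.]); R=np.array(im['R']);t=np.array(im['t'])
    return -R.T@t, R.T@d
def atz(im,px,z):
    o,d=ray(im,px); return o+d*(z-o[2])/d[2]
def proj(im,X):
    c=np.array(im['R'])@np.array(X)+np.array(im['t']); return np.array([im['fx']*c[0]/c[2]+im['cx'],im['fy']*c[1]/c[2]+im['cy']])
E
python3 - <<'E'
from h import *
for n in ['scene','side']:
    im=eyes.get_image(n); cv2.imwrite(f'pics/{n}0.png',im['color'][:,:,::-1])
    print(n,-np.array(im['R']).T@im['t'])
    for q,z in [('housing',0),('end_stop',.112),('cover',.112),('drawer_face',.084),('small_housing',0),('small_drawer_face',.054),('dial',.082),('foot',0),('cup',0),('jar',0),('bearing',0),('handle',.009)]:
        for r in eyes.landmark_of(q,n)[:2]: print(q,np.round(r['at']),round(r['score'],2),atz(im,r['at'],z).round(3))
s=observe();print(s)
E
```

```text
pics
scene [0.89061884 0.56143618 1.26204426]
housing [302. 339.] 0.94 [0.638 0.125 0.   ]
end_stop [265. 288.] 0.9 [0.658 0.023 0.112]
end_stop [309. 325.] 0.5 [0.631 0.148 0.112]
cover [420. 266.] 0.89 [0.358 0.18  0.112]
cover [357. 456.] 0.86 [0.712 0.409 0.112]
drawer_face [340. 282.] 0.93 [0.511 0.097 0.084]
small_housing [240. 248.] 0.77 [ 0.622 -0.156 -0.   ]
small_drawer_face [294. 216.] 0.75 [ 0.483 -0.124  0.054]
dial [222. 236.] 0.58 [ 0.657 -0.161  0.082]
dial [430. 411.] 0.45 [0.541 0.426 0.082]
foot [360. 239.] 0.7 [ 0.374 -0.002  0.   ]
cup [213. 171.] 0.58 [ 0.553 -0.4    0.   ]
cup [428. 411.] 0.39 [0.519 0.413 0.   ]
jar [431. 410.] 0.86 [0.513 0.415 0.   ]
bearing [440. 348.] 0.58 [0.407 0.325 0.   ]
handle [292. 160.] 0.58 [ 0.37  -0.297  0.009]
side [0.27135004 0.73953369 1.07009641]
housing [253. 299.] 0.71 [0.637 0.123 0.   ]
end_stop [257. 227.] 0.82 [0.664 0.017 0.112]
end_stop [245. 278.] 0.41 [0.634 0.146 0.112]
cover [174. 405.] 0.94 [0.637 0.428 0.112]
cover [244. 276.] 0.81 [0.636 0.143 0.112]
drawer_face [306. 280.] 0.7 [0.525 0.09  0.084]
small_housin
[... 382 characters left out ...]
-0.289  0.009]
{'time': 1.3, 'qpos': array([-1.34961488e+00,  1.23750298e-01,  1.65032438e+00,  2.57240003e-05,
        1.36750319e+00, -8.26078673e-02]), 'joint_vel': array([ 0.00064142, -0.00094775, -0.0001721 , -0.00065094,  0.0001928 ,
        0.00040083]), 'tau': array([ 5.07235509e-04, -4.23599803e+01, -3.65745521e+01, -7.01747967e-05,
        6.62667917e-04,  6.33170956e-06]), 'eef_pos': array([ 0.19440872, -0.62022183,  0.23133998]), 'tool_rot': array([ 3.14157584e+00, -2.38888110e-05,  3.03784122e-01]), 'contact_force': array([ 0.16387686, -1.22385643, -0.50357816]), 'ft_torque': array([-0.06714192,  0.03219694,  0.00402257]), 'grip_force': 0.0, 'gripper_width': 0.08502565510437475}
```

View pics/scene0.png

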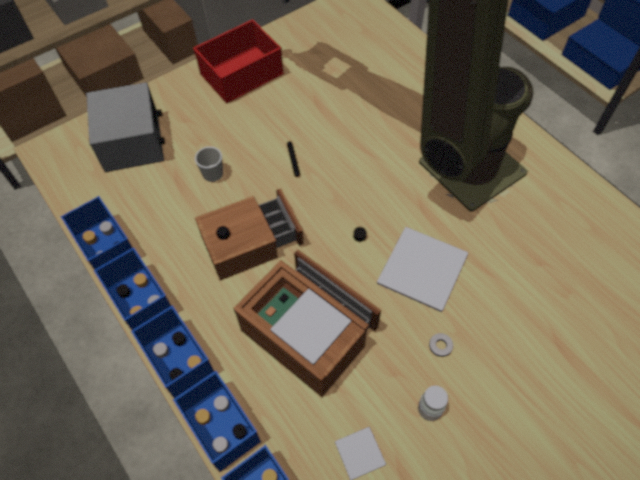

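View pics/side0.png

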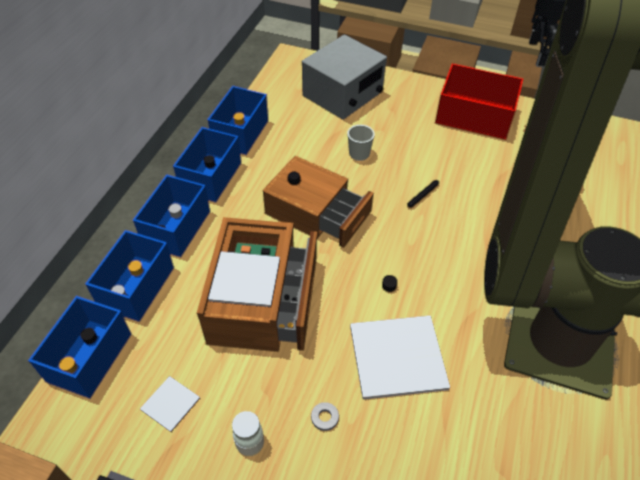

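The large housing is at about (302,339) in the scene view. Its cover is the white plate at (309,325), its drawer is open at (340,282), and the plates on the bench are decoys. I'll fit a pose and overlay it.

```bash
cat > fit.py <<'E'
from h import *
from scipy.optimize import least_squares
ims={n:eyes.get_image(n) for n in ['scene','side']}
obs=[]
for n in ims:
    for k in range(2):
        if k: ims[n]=eyes.get_image(n)
        for q in ['housing','end_stop','cover','drawer_face']:
            r=eyes.landmark_of(q,n)
            for e in r:
                g=atz(ims[n],e['at'],{'housing':0,'drawer_face':.084}.get(q,.112))
                if np.linalg.norm(g[:2]-[.63,.11])<.14 and (q!='end_stop' or g[1]<.08) and (q!='cover' or .08<g[1]<.2): obs.append((n,q,e['at'])); break
def W(p,l):
    c,s=np.cos(p[2]),np.sin(p[2]); return np.array([p[0]+c*l[0]-s*l[1],p[1]+s*l[0]+c*l[1],l[2]])
def loc(p,q): return {'housing':(0,0,0),'end_stop':(0,-.108,.112),'cover':(0,p[4],.112),'drawer_face':(-.089-p[3],0,.084)}[q]
f=lambda p:np.concatenate([proj(ims[n],W(p,loc(p,q)))-a for n,q,a in obs])
p=least_squares(f,[.637,.124,.23,.034,.022],loss='soft_l1').x
print(len(obs),p.round(4)); print(f(p).round(1))
np.save('p.npy',p)
E
python3 - <<'E'
from fit import *
B=lambda x0,x1,y0,y1,z:[(x0,y0,z),(x1,y0,z),(x1,y1,z),(x0,y1,z)]
d=p[3]
L=[(B(-.075,.075,-.12,.12,.112),(0,255,0)),(B(-.075,.075,-.12,.12,0),(0,255,0)),(B(-.06,.06,p[4]-.0575,p[4]+.0575,.122),(255,0,0)),(B(-.089-d,-.075-d,-.117,.117,.104),(0,0,255))]
for n in ims:
    im=ims[n];x0,y0=(220,240) if n=='scene' else (190,200)
    a=cv2.resize(im['color'][y0:y0+150,x0:x0+180,::-1],None,fx=3.3,fy=3.3,interpolation=cv2.INTER_CUBIC)
    for l,c in L: cv2.polylines(a,[np.int32([(proj(im,W(p,v))-[x0,y0]+.5)*3.3 for v in l])],True,c,1)
    cv2.imwrite(f'pics/{n}1.png',a)
a=np.hstack([cv2.imread('pics/scene1.png'),cv2.imread('pics/side1.png')]); cv2.imwrite('pics/ov1.png',cv2.resize(a,(800,333)) if 0 else np.vstack([a[:, :594],])); 
E
```

```text
15 [0.6368 0.1258 0.2499 0.0347 0.0235]
[-1.9 -1.9 -1.2  2.6 -1.1 -2.5 -1.8  0.3 -2.1  1.4 -1.1  0.4 -1.3  1.7
  1.9  0.6  1.6  2.1 -1.8  1.2  1.9  1.5  0.5 -1.2  0.4  1.5  1.5  3.5
  0.9  2.8]
```

View pics/scene1.png

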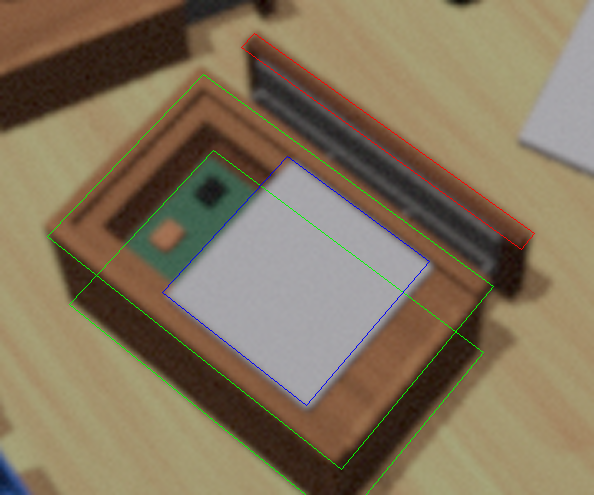

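View pics/side1.png

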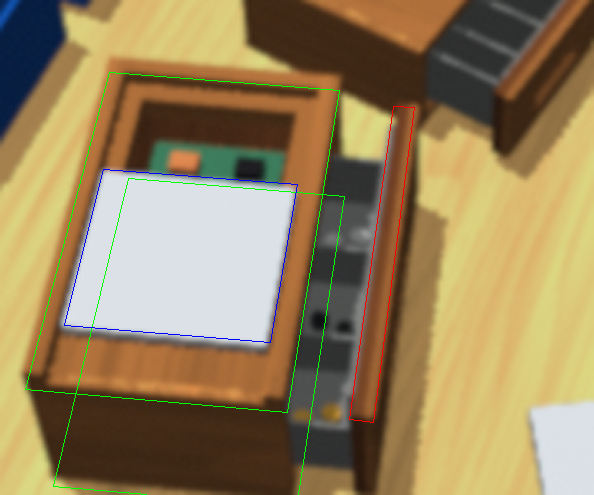

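The overlay agrees to a few mm: yaw 0.25, drawer about 35 mm open, cover about 74 mm from closed. Next I shut the gripper, align the yaw and travel to a point in front of the drawer.

```bash
python3 -m inch '[[-1,[0,0,0],[0,0,0.027]],[-1,[0,0,0],[0,0,0.054]],[-1,[0,0,0],[0,0,0.054]]]'
python3 -m inch '[[-1,[3,-4,0],[0,0,0]],[-1,[6,-8,0],[0,0,0]],[-1,[9,-12,0],[0,0,0]],[-1,[12,-16,0],[0,0,0]],[-1,[15,-20,0],[0,0,0]]]'
python3 -m inch '[[-1,[3,-4,0],[0,0,0]],[-1,[6,-8,0],[0,0,0]],[-1,[9,-12,0],[0,0,0]],[-1,[12,-16,0],[0,0,0]],[-1,[15,-20,0],[0,0,0]]]'
python3 -m inch '[[-1,[3,-4,0],[0,0,0]],[-1,[6,-8,0],[0,0,0]],[-1,[9,-12,0],[0,0,0]],[-1,[12,-16,0],[0,0,0]],[-1,[14,-20,0],[0,0,0]]]'
cat > loc.py <<'E'
from h import *
p=np.load('p.npy'); s=observe(); x,y=s['eef_pos'][:2]-p[:2]; c,n=np.cos(p[2]),np.sin(p[2])
print('local TCP',round((c*x+n*y)*1e3,1),round((-n*x+c*y)*1e3,1),'z',round(s['eef_pos'][2]*1e3,1),'rpy',s['tool_rot'].round(3),'F',s['contact_force'].round(1),'t',s['time'],'d',p[3:])
E
python3 loc.py
```

```text
time: 2.68
eef_pos: [0.1944, -0.6202, 0.2313]
tool_rot: [-3.142, 0.0, 0.249]
contact_force: [0.3, -0.1, 0.4]
gripper_width: 0.0323
grip_force: 0.0
time: 3.3
eef_pos: [0.2907, -0.3879, 0.2315]
tool_rot: [3.141, -0.0, 0.249]
contact_force: [0.7, 0.3, 0.8]
gripper_width: -0.0
grip_force: 0.0
time: 3.92
eef_pos: [0.3866, -0.157, 0.2317]
tool_rot: [3.141, -0.001, 0.249]
contact_force: [0.5, -0.8, -0.9]
gripper_width: 0.0001
grip_force: 0.0
time: 4.55
eef_pos: [0.473, 0.0717, 0.2316]
tool_rot: [3.141, -0.001, 0.25]
contact_force: [0.1, -0.7, 0.4]
gripper_width: 0.0002
grip_force: 0.0
local TCP -172.1 -11.9 z 231.6 rpy [ 3.141e+00 -1.000e-03  2.500e-01] F [ 0.1 -0.7  0.4] t 4.55 d [0.03472556 0.0234818 ]
```

```bash
python3 -m inch '[[-1,[0,-0.6,4],[0,0,0]],[-1,[0,-1.2,8],[0,0,0]],[-1,[0,-1.2,12],[0,0,0]],[-1,[0,-1.2,15.5],[0,0,0]],[-1,[0,-1.2,15.5],[0,0,0]]]'
python3 -m inch '[[-1,[0.6,0,0],[0,0,0]],[-1,[1.2,0,0],[0,0,0]],[-1,[1.8,0,0],[0,0,0]],[-1,[2.4,0,0],[0,0,0]],[-1,[3,0,0],[0,0,0]]]'
python3 -m inch '[[-1,[0.5,0,0],[0,0,0]],[-1,[1,0,0],[0,0,0]],[-1,[1.5,0,0],[0,0,0]],[-1,[2,0,0],[0,0,0]],[-1,[2.5,0,0],[0,0,0]]]'
python3 -m inch '[[-1,[0.3,0,0],[0,0,0]],[-1,[0.5,0,0],[0,0,0]],[-1,[0.8,0,0],[0,0,0]]]'
python3 loc.py
```

```text
time: 5.18
eef_pos: [0.4668, 0.0814, 0.0734]
tool_rot: [-3.14, 0.007, 0.25]
contact_force: [-1.1, -0.6, -0.3]
gripper_width: 0.0
grip_force: 0.0
time: 5.8
eef_pos: [0.4991, 0.0891, 0.0765]
tool_rot: [3.142, -0.0, 0.25]
contact_force: [0.7, -0.7, 0.1]
gripper_width: -0.0002
grip_force: 0.0
time: 6.42
eef_pos: [0.5229, 0.095, 0.0761]
tool_rot: [3.141, 0.001, 0.25]
contact_force: [-2.1, -1.6, 1.0]
gripper_width: 0.0001
grip_force: 0.9
time: 6.8
eef_pos: [0.5305, 0.0971, 0.0762]
tool_rot: [3.142, 0.0, 0.25]
contact_force: [-0.9, -0.9, -0.1]
gripper_width: -0.0001
grip_force: 0.8
local TCP -110.2 -1.5 z 76.2 rpy [3.142 0.    0.25 ] F [-0.9 -0.9 -0.1] t 6.8 d [0.03472556 0.0234818 ]
```

Contact has been made and the drawer is moving. Next come small steps until the force rises.

```bash
python3 -m inch '[[-1,[0.2,0,0],[0,0,0]],[-1,[0.4,0,0],[0,0,0]],[-1,[0.6,0,0],[0,0,0]],[-1,[0.6,0,0],[0,0,0]]]'
python3 -m inch '[[-1,[0.1,0,0],[0,0,0]],[-1,[0.2,0,0],[0,0,0]],[-1,[0.2,0,0],[0,0,0]]]'
python3 -m inch '[[-1,[0.1,0,0],[0,0,0]],[-1,[0.2,0,0],[0,0,0]],[-1,[0.2,0,0],[0,0,0]]]'
python3 loc.py
```

```text
time: 7.3
eef_pos: [0.5366, 0.0988, 0.0764]
tool_rot: [-3.141, -0.001, 0.25]
contact_force: [-0.6, -0.1, -0.8]
gripper_width: 0.0
grip_force: 0.3
time: 7.68
eef_pos: [0.5384, 0.0993, 0.0764]
tool_rot: [-3.141, -0.0, 0.25]
contact_force: [-0.5, -0.5, 0.4]
gripper_width: 0.0001
grip_force: 0.5
time: 8.05
eef_pos: [0.5402, 0.0996, 0.0764]
tool_rot: [-3.141, 0.0, 0.25]
contact_force: [-1.9, -0.4, 1.5]
gripper_width: 0.0003
grip_force: 1.2
local TCP -100.1 -1.4 z 76.4 rpy [-3.141  0.     0.25 ] F [-1.9 -0.4  1.5] t 8.05 d [0.03472556 0.0234818 ]
```

```bash
python3 -m inch '[[-1,[0.1,0,0],[0,0,0]],[-1,[0.2,0,0],[0,0,0]],[-1,[0.2,0,0],[0,0,0]]]'
python3 -m inch '[[-1,[0.1,0,0],[0,0,0]],[-1,[0.15,0,0],[0,0,0]],[-1,[0.15,0,0],[0,0,0]]]'
python3 loc.py
```

```text
time: 8.43
eef_pos: [0.5401, 0.0996, 0.0764]
tool_rot: [-3.141, 0.006, 0.25]
contact_force: [-11.1, -2.6, 8.2]
gripper_width: 0.0003
grip_force: 5.6
time: 8.8
eef_pos: [0.5401, 0.0996, 0.0764]
tool_rot: [-3.141, 0.01, 0.25]
contact_force: [-16.1, -3.7, 12.6]
gripper_width: -0.0
grip_force: 8.8
local TCP -100.2 -1.4 z 76.4 rpy [-3.141  0.01   0.25 ] F [-16.1  -3.7  12.6] t 8.8 d [0.03472556 0.0234818 ]
```

The drawer hit its stop: TCP local x is -100, as expected when shut. I'll back off, rise, and go to the +y side of the cover.

```bash
python3 -m inch '[[-1,[-1,0,0],[0,0,0]],[-1,[-4,0,0],[0,0,0]],[-1,[-4,0,-4],[0,0,0]],[-1,[-4,0,-9],[0,0,0]],[-1,[-4,0,-12],[0,0,0]]]'
python3 -m inch '[[-1,[2.7,-2.4,0],[0,0,0]],[-1,[5.4,-4.8,0],[0,0,0]],[-1,[8.1,-7.2,0],[0,0,0]],[-1,[10.8,-9.6,0],[0,0,0]],[-1,[13.6,-12.1,0],[0,0,0]]]'
python3 -m inch '[[-1,[0,0,0],[0,0,0]]]'
python3 loc.py
python3 - <<'E'
from h import *
a=np.hstack([]) 
im=eyes.get_image('scene'); im2=eyes.get_image('side')
a=[cv2.resize(i['color'][y:y+150,x:x+130,::-1],None,fx=3,fy=3) for i,x,y in [(im,230,240),(im2,190,200)]]
cv2.imwrite('pics/c1.png',np.hstack(a))
E
```

```text
time: 9.43
eef_pos: [0.5062, 0.0907, 0.1996]
tool_rot: [3.141, -0.006, 0.25]
contact_force: [-0.4, 0.1, 0.4]
gripper_width: 0.0001
grip_force: 0.0
time: 10.05
eef_pos: [0.6078, 0.2426, 0.1964]
tool_rot: [-3.142, -0.002, 0.25]
contact_force: [-0.6, -1.0, 1.1]
gripper_width: 0.0
grip_force: 0.0
time: 10.18
eef_pos: [0.6078, 0.2432, 0.196]
tool_rot: [-3.141, -0.001, 0.252]
contact_force: [0.6, -0.8, -0.7]
gripper_width: 0.0005
grip_force: 0.0
local TCP 0.9 120.9 z 196.0 rpy [-3.141e+00 -1.000e-03  2.520e-01] F [ 0.6 -0.8 -0.7] t 10.175 d [0.03472556 0.0234818 ]Traceback (most recent call last):
  File "<stdin>", line 2, in <module>
    return _nx.concatenate(arrs, 1, dtype=dtype, casting=casting)
           ~~~~~~~~~~~~~~~^^^^^^^^^^^^^^^^^^^^^^^^^^^^^^^^^^^^^^^
ValueError: need at least one array to concatenate
```

```bash
python3 -m inch '[[-1,[0,0,3],[0,0,0]],[-1,[0,0,5.5],[0,0,0]],[-1,[0,0,6.5],[0,0,0]],[-1,[0,0,7],[0,0,0]],[-1,[0,0,7],[0,0,0]]]'
python3 loc.py
python3 - <<'E'
from h import *
im=eyes.get_image('scene'); im2=eyes.get_image('side')
a=[cv2.resize(i['color'][y:y+190,x:x+130,::-1],None,fx=3,fy=3) for i,x,y in [(im,230,220),(im2,190,180)]]
cv2.imwrite('pics/c1.png',np.hstack(a))
E
```

```text
time: 10.8
eef_pos: [0.6071, 0.2414, 0.127]
tool_rot: [-3.142, -0.001, 0.25]
contact_force: [0.3, 0.8, 0.3]
gripper_width: 0.0002
grip_force: 0.0
local TCP -0.3 119.4 z 127.0 rpy [-3.142e+00 -1.000e-03  2.500e-01] F [0.3 0.8 0.3] t 10.8 d [0.03472556 0.0234818 ]
```

View pics/c1.png

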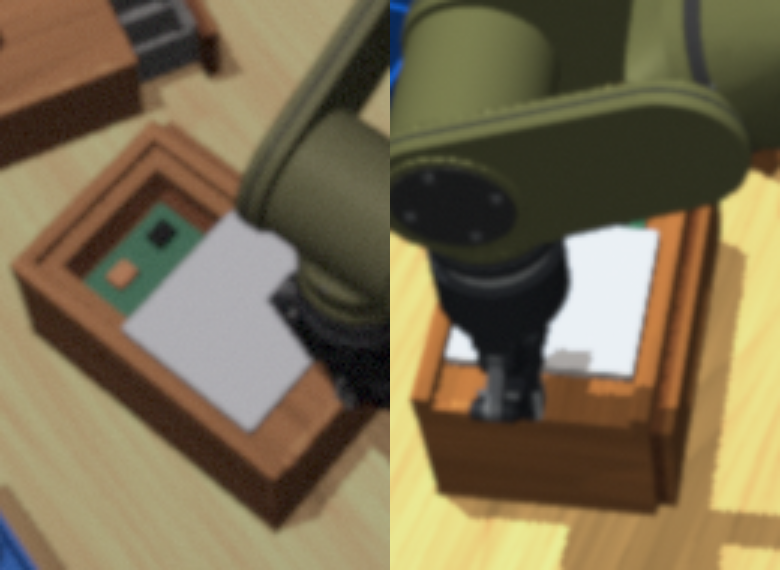

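The side view shows the drawer shut flush and the fingertips behind the cover's +y edge at about (505,410). Lower, then push slowly.

```bash
python3 -m inch '[[-1,[0,0,0.4],[0,0,0]],[-1,[0,0,0.8],[0,0,0]],[-1,[0,0,1.1],[0,0,0]],[-1,[0,0,1.1],[0,0,0]]]'
python3 -m inch '[[-1,[0,0.4,0],[0,0,0]],[-1,[0,0.8,0],[0,0,0]],[-1,[0,1.2,0],[0,0,0]],[-1,[0,1.6,0],[0,0,0]],[-1,[0,2,0],[0,0,0]]]'
python3 loc.py
python3 -m inch '[[-1,[0,0.4,0],[0,0,0]],[-1,[0,0.8,0],[0,0,0]],[-1,[0,1.2,0],[0,0,0]],[-1,[0,1.6,0],[0,0,0]],[-1,[0,2,0],[0,0,0]]]'
python3 loc.py
```

```text
time: 11.4
eef_pos: [0.6064, 0.2414, 0.1147]
tool_rot: [3.142, 0.001, 0.25]
contact_force: [0.3, -0.6, 1.1]
gripper_width: -0.0001
grip_force: 0.0
time: 12.02
eef_pos: [0.6118, 0.2217, 0.1154]
tool_rot: [3.142, -0.0, 0.25]
contact_force: [0.9, -0.2, 0.7]
gripper_width: 0.0001
grip_force: 0.0
local TCP -0.6 99.2 z 115.4 rpy [ 3.142 -0.     0.25 ] F [ 0.9 -0.2  0.7] t 12.025 d [0.03472556 0.0234818 ]
time: 12.65
eef_pos: [0.6167, 0.2028, 0.1156]
tool_rot: [-3.141, -0.0, 0.25]
contact_force: [-1.3, 2.0, 0.9]
gripper_width: 0.0002
grip_force: 2.0
local TCP -0.5 79.6 z 115.6 rpy [-3.141 -0.     0.25 ] F [-1.3  2.   0.9] t 12.65 d [0.03472556 0.0234818 ]
```

Contact made, at about 2 N. Continuing.

```bash
python3 -m inch '[[-1,[0,0.4,0],[0,0,0]],[-1,[0,0.8,0],[0,0,0]],[-1,[0,1.2,0],[0,0,0]],[-1,[0,1.6,0],[0,0,0]],[-1,[0,2,0],[0,0,0]]]'
python3 -m inch '[[-1,[0,0.4,0],[0,0,0]],[-1,[0,0.8,0],[0,0,0]],[-1,[0,1.2,0],[0,0,0]],[-1,[0,1.6,0],[0,0,0]],[-1,[0,2,0],[0,0,0]]]'
python3 -m inch '[[-1,[0,0.2,0],[0,0,0]],[-1,[0,0.4,0],[0,0,0]],[-1,[0,0.6,0],[0,0,0]],[-1,[0,0.8,0],[0,0,0]],[-1,[0,0.9,0],[0,0,0]]]'
python3 loc.py
```

```text
time: 13.28
eef_pos: [0.6217, 0.1832, 0.1155]
tool_rot: [-3.141, -0.0, 0.25]
contact_force: [-1.2, 3.2, 2.8]
gripper_width: -0.0
grip_force: 2.6
time: 13.9
eef_pos: [0.6266, 0.1638, 0.1155]
tool_rot: [-3.141, -0.0, 0.25]
contact_force: [-0.7, 3.8, 4.2]
gripper_width: -0.0003
grip_force: 3.1
time: 14.52
eef_pos: [0.6288, 0.1552, 0.1156]
tool_rot: [-3.141, -0.0, 0.25]
contact_force: [-2.5, 4.2, 5.4]
gripper_width: -0.0
grip_force: 3.3
local TCP -0.5 30.5 z 115.6 rpy [-3.141 -0.     0.25 ] F [-2.5  4.2  5.4] t 14.525 d [0.03472556 0.0234818 ]
```

```bash
python3 -m inch '[[-1,[0,0.2,0],[0,0,0]],[-1,[0,0.4,0],[0,0,0]],[-1,[0,0.5,0],[0,0,0]],[-1,[0,0.5,0],[0,0,0]]]'
python3 -m inch '[[-1,[0,0.1,0],[0,0,0]],[-1,[0,0.2,0],[0,0,0]],[-1,[0,0.2,0],[0,0,0]]]'
python3 -m inch '[[-1,[0,0.1,0],[0,0,0]],[-1,[0,0.2,0],[0,0,0]],[-1,[0,0.2,0],[0,0,0]]]'
python3 loc.py
```

```text
time: 15.02
eef_pos: [0.6301, 0.1503, 0.1155]
tool_rot: [3.141, -0.0, 0.25]
contact_force: [-1.4, 3.8, 5.2]
gripper_width: 0.0001
grip_force: 3.1
time: 15.4
eef_pos: [0.6306, 0.1484, 0.1155]
tool_rot: [-3.142, -0.0, 0.25]
contact_force: [-0.3, 3.7, 5.4]
gripper_width: 0.0002
grip_force: 3.2
time: 15.78
eef_pos: [0.631, 0.1465, 0.1155]
tool_rot: [3.142, -0.0, 0.25]
contact_force: [-0.3, 3.7, 5.8]
gripper_width: -0.0001
grip_force: 3.2
local TCP -0.5 21.5 z 115.5 rpy [ 3.142 -0.     0.25 ] F [-0.3  3.7  5.8] t 15.775 d [0.03472556 0.0234818 ]
```

```bash
python3 -m inch '[[-1,[0,0.1,0],[0,0,0]],[-1,[0,0.2,0],[0,0,0]],[-1,[0,0.2,0],[0,0,0]]]'
python3 -m inch '[[-1,[0,0.1,0],[0,0,0]],[-1,[0,0.2,0],[0,0,0]],[-1,[0,0.2,0],[0,0,0]]]'
python3 loc.py
```

```text
time: 16.15
eef_pos: [0.6315, 0.1445, 0.1155]
tool_rot: [3.142, -0.0, 0.25]
contact_force: [-0.7, 3.9, 5.2]
gripper_width: 0.0001
grip_force: 3.2
time: 16.52
eef_pos: [0.632, 0.1426, 0.1155]
tool_rot: [3.142, -0.0, 0.25]
contact_force: [-1.3, 3.7, 4.3]
gripper_width: 0.0001
grip_force: 3.2
local TCP -0.5 17.5 z 115.5 rpy [ 3.142 -0.     0.25 ] F [-1.3  3.7  4.3] t 16.525 d [0.03472556 0.0234818 ]
```

```bash
python3 -m inch '[[-1,[0,0.1,0],[0,0,0]],[-1,[0,0.2,0],[0,0,0]],[-1,[0,0.2,0],[0,0,0]]]'
python3 -m inch '[[-1,[0,0.1,0],[0,0,0]],[-1,[0,0.2,0],[0,0,0]],[-1,[0,0.2,0],[0,0,0]]]'
python3 loc.py
python3 - <<'E'
from h import *
im=eyes.get_image('scene'); im2=eyes.get_image('side')
a=[cv2.resize(i['color'][y:y+190,x:x+130,::-1],None,fx=3,fy=3) for i,x,y in [(im,230,220),(im2,190,180)]]
cv2.imwrite('pics/c2.png',np.hstack(a))
E
```

```text
time: 16.9
eef_pos: [0.6325, 0.1407, 0.1156]
tool_rot: [3.142, -0.0, 0.25]
contact_force: [-0.3, 3.7, 5.4]
gripper_width: -0.0005
grip_force: 3.2
time: 17.27
eef_pos: [0.633, 0.1388, 0.1156]
tool_rot: [3.142, -0.0, 0.25]
contact_force: [-1.4, 4.2, 4.3]
gripper_width: 0.0001
grip_force: 3.2
local TCP -0.5 13.5 z 115.6 rpy [ 3.142 -0.     0.25 ] F [-1.4  4.2  4.3] t 17.275 d [0.03472556 0.0234818 ]
```

View pics/c2.png

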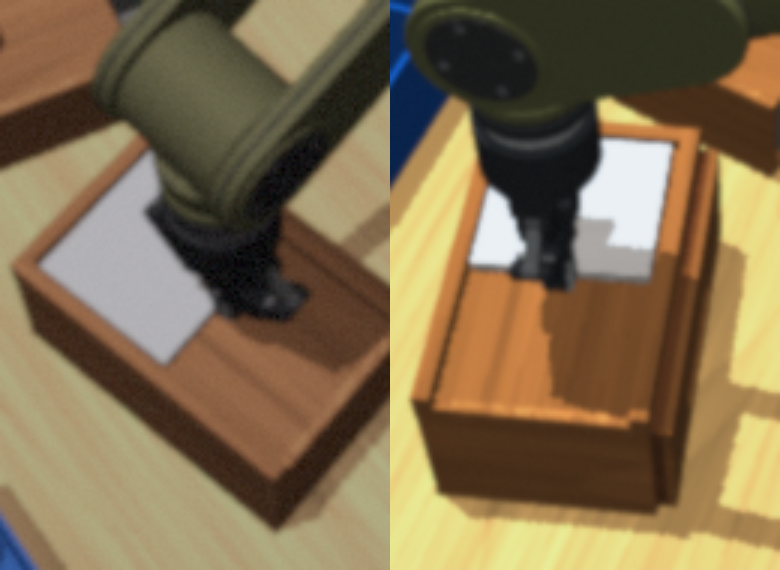

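The cover nearly touches the stop bar (left panel, upper-left edge at about (40,265)). I'll carry on in small steps.

```bash
python3 -m inch '[[-1,[0,0.1,0],[0,0,0]],[-1,[0,0.2,0],[0,0,0]],[-1,[0,0.2,0],[0,0,0]]]'
python3 -m inch '[[-1,[0,0.1,0],[0,0,0]],[-1,[0,0.2,0],[0,0,0]],[-1,[0,0.2,0],[0,0,0]]]'
python3 loc.py
```

```text
time: 17.75
eef_pos: [0.6335, 0.1368, 0.1155]
tool_rot: [-3.142, -0.0, 0.25]
contact_force: [-0.6, 4.1, 4.7]
gripper_width: 0.0
grip_force: 3.2
time: 18.12
eef_pos: [0.6338, 0.1356, 0.1155]
tool_rot: [-3.14, -0.0, 0.25]
contact_force: [-0.8, 5.9, 5.5]
gripper_width: -0.0001
grip_force: 4.2
local TCP -0.5 10.2 z 115.5 rpy [-3.14 -0.    0.25] F [-0.8  5.9  5.5] t 18.125 d [0.03472556 0.0234818 ]
```

```bash
python3 -m inch '[[-1,[0,0.1,0],[0,0,0]],[-1,[0,0.2,0],[0,0,0]],[-1,[0,0.2,0],[0,0,0]]]'
python3 loc.py
```

```text
time: 18.5
eef_pos: [0.6342, 0.1353, 0.1156]
tool_rot: [-3.137, -0.001, 0.25]
contact_force: [-0.2, 9.7, 5.2]
gripper_width: -0.0003
grip_force: 6.5
local TCP -0.1 9.9 z 115.6 rpy [-3.137e+00 -1.000e-03  2.500e-01] F [-0.2  9.7  5.2] t 18.5 d [0.03472556 0.0234818 ]
```

The force rises while the TCP stands still, so the cover is at its stop. Back off horizontally, rise clear, and check.

```bash
python3 -m inch '[[-1,[0,-0.5,0],[0,0,0]],[-1,[0,-2,0],[0,0,0]],[-1,[0,-4,-1],[0,0,0]],[-1,[0,-4,-5],[0,0,0]],[-1,[0,-4,-10],[0,0,0]]]'
python3 -m inch '[[-1,[-4,0,-2],[0,0,0]],[-1,[-8,0,-4],[0,0,0]],[-1,[-12,0,-6],[0,0,0]],[-1,[-16,0,-8],[0,0,0]],[-1,[-20,0,-8],[0,0,0]]]'
python3 -m inch '[[-1,[0,0,0],[0,0,0]],[-1,[0,0,0],[0,0,0]]]'
python3 loc.py
python3 - <<'E'
from h import *
im=eyes.get_image('scene'); im2=eyes.get_image('side')
for i,n in [(im,'scene'),(im2,'side')]:
    for q,z in [('housing',0),('end_stop',.112),('cover',.112),('drawer_face',.084),('small_drawer_face',.054),('foot',0),('dial',.082)]:
        for r in eyes.landmark_of(q,n)[:2]: print(n,q,round(r['score'],2),atz(i,r['at'],z).round(3))
a=[cv2.resize(i['color'][y:y+190,x:x+130,::-1],None,fx=3,fy=3) for i,x,y in [(im,230,220),(im2,190,180)]]
cv2.imwrite('pics/c3.png',np.hstack(a))
E
```

```text
time: 19.12
eef_pos: [0.6227, 0.1728, 0.2143]
tool_rot: [-3.141, 0.005, 0.251]
contact_force: [0.7, -0.5, -0.4]
gripper_width: -0.0003
grip_force: 0.0
time: 19.75
eef_pos: [0.4297, 0.1228, 0.2975]
tool_rot: [3.141, -0.003, 0.251]
contact_force: [0.1, -0.2, 0.6]
gripper_width: -0.0
grip_force: 0.0
time: 20.0
eef_pos: [0.4307, 0.1227, 0.2953]
tool_rot: [3.142, -0.0, 0.25]
contact_force: [0.8, 0.3, -1.8]
gripper_width: 0.0003
grip_force: 0.0
local TCP -200.5 48.0 z 295.3 rpy [ 3.142 -0.     0.25 ] F [ 0.8  0.3 -1.8] t 20.0 d [0.03472556 0.0234818 ]
scene housing 0.56 [0.637 0.121 0.   ]
scene end_stop 0.57 [0.663 0.024 0.112]
scene cover 0.88 [0.656 0.069 0.112]
scene cover 0.82 [0.704 0.41  0.112]
scene drawer_face 0.54 [0.549 0.102 0.084]
scene small_drawer_face 0.73 [ 0.479 -0.133  0.054]
scene foot 0.74 [ 0.371 -0.008  0.   ]
scene dial 0.45 [ 0.655 -0.165  0.082]
side housing 0.69 [0.643 0.126 0.   ]
side end_stop 0.77 [0.657 0.016 0.112]
side end_stop 0.71 [ 0.642 -0.143  0.112]
side cover 0.97 [0.656 0.066 0.112]
side cover 0.8 [0.303 0.221 0.112]
side small_drawer_face 0.66 [ 0.489 -0.134  0.054]
side foot 0.81 [ 0.369 -0.015  0.   ]
side dial 0.61 [ 0.652 -0.161  0.082]
```

View pics/c3.png

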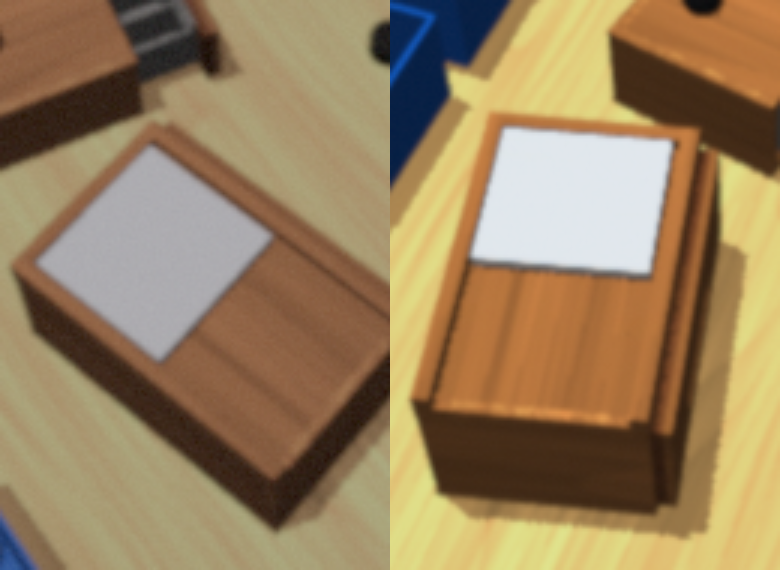

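Both views show the cover flush against the end stop and flat, the well covered and the drawer shut. Small drawer, dial and foot are where they were.

```bash
python3 -c "
from plant import close_job
print(close_job())"
```

```text
the job is handed in; nothing more can be done
None
```

I handed the job in at about 20 s of the 42 s limit: the large drawer is shut and the cover sits flat against its end stop, each pushed home until it stopped with under about 21 N at the wrist. In the last pictures the small drawer, dial and foot hadn't moved; the other bystanders weren't re-measured, and no verdict came back.

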